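# Hold the amber tint block in the colour checker's light path

## Task

Swing the colour checker's red-knobbed toggle switch fully over to turn its lamp on; then pick up the amber tint block, gripping it by its two frosted faces only so that the clear faces are never touched by the fingers. Hold it upright midway between lamp and sensor, centred on the light path with its clear faces square to the light, and finish while still holding it there: do not set it down or let go. Leave the cherry and green blocks and the jar where they are.

Things in the scene. Friction and masses are not known exactly. Their poses are not given: they have to be found in the camera images.
- bench: Colour checker, fixed; origin on the table under the middle of the gap between lamp (+y end) and sensor (-y end). Light runs along its y, 100 mm above the table. Plywood base 15 mm thick, 90 mm in x, y = -160 to 200 mm. Green lamp housing x = -40 to 40, y = 95 to 195, top 140 mm up. The gap is open from above. A plywood lug in front of the lamp (-x) carries the switch
- beam_mid (a point): Middle of the light path, 100 mm above the table, midway between the end of the lamp's dark nozzle (36 mm across) and the front of the black sensor tube (44 mm across), each 75 mm away. Axes as the checker's: y along the light towards the lamp, z up
- switch (a joint): Angle of the toggle lever, rad: 0 to 0.2 at the start (off), 1.0 at its stop (on). It swings in the upright plane along the checker's y: at 0 it leans 0.5 rad towards the sensor end (-y), at 1.0 it leans 0.5 rad towards the lamp end (+y). Light (about 1 N at the knob); stays where it is left
- switch_tip (a point): Centre of the red ball knob (26 mm across) on a 10 mm rod, 107 mm above the table at either end of the swing, 117 at mid-swing. Pivot 80 mm below along the rod, 37 mm above the table, at checker x = -115, y = 130 mm. Grey housing under it (50 mm in x, 70 in y) up to 40 mm above the table, steel pivot barrel to 50 mm
- amber_mid (a point): Centre (half-way up) of the loose upright amber glass block, 64 mm tall, about 115 g. Clear faces look along its x and -x (26 mm apart, 22 mm wide): the light passes through these. Frosted white faces look along its y and -y (28 mm apart; 3 mm plates 22 mm wide, 60 mm tall): grip these. A half turn about z leaves it the same
- amber: The same amber block; origin at the centre of its underside. Its parts: amber_c0 the clear glass, amber_c1 and amber_c2 the two frosted plates
- rack: Dark wooden strip fixed on the table on which the three blocks stand, 100 x 260 x 12 mm, long along its y; origin at the centre of its underside, top 12 mm above the table. The blocks stand 95 mm apart along it, in any order, each turned up to 0.6 rad from having its frosted faces look across the strip
- cherry_mid (a point): Centre of the dark red tint block, same shape as the amber one; leave alone
- green_mid (a point): Centre of the dark green tint block, same shape as the amber one; leave alone
- jar_mid (a point): Centre of a loose amber glass jar with white cap, 60 mm across and 90 mm tall; leave alone
Things that resemble listed ones, but are neither listed nor needed, are in the scene too. Of the things that look like the amber, the smallest one is meant.

How it is judged:
On the way, in this order (a step that is already met when the one before it is completed fails the run):
1. the toggle switch is swung fully over to on (value of joint switch above 0.85 rad), for 0.2 s.
2. the amber block is lifted clear of the rack, gripped by both frosted faces (height (world z) of amber_mid above 0.07 m and contact force between the fingers and amber_c1 above 1 N and contact force between the fingers and amber_c2 above 1 N), for 0.2 s.
At the end, for the whole second after the job is handed in: Switch above 0.85 rad; fingers press both frosted faces (over 1 N each); amber block still, clear of the checker, its centre within 8 mm sideways, 15 mm in height and 25 mm along the light of the path's middle; upright and square to the light within 0.17 rad (value of joint switch above 0.85 rad and x of amber_mid in the frame of beam_mid between -0.008 and 0.008 m and y of amber_mid in the frame of beam_mid between -0.025 and 0.025 m and z of amber_mid in the frame of beam_mid between -0.015 and 0.015 m and angle between amber_mid's own z axis and vertical below 0.17 rad and angle between the x axis of amber_mid and the y axis of beam_mid, either way round below 0.17 rad and contact force between the fingers and amber_c1 above 1 N and contact force between the fingers and amber_c2 above 1 N and contact force between amber and bench below 0.1 N and linear speed of amber below 0.03 m/s); the arm keeps its last pose, push and grip.
It fails at once if the fingers touch the clear part of the amber block (over 1 N) (contact force between the fingers and amber_c0 above 1 N).
It fails at once if the cherry block is moved more than 20 mm (distance of cherry_mid from where it was at the start of the episode above 0.02 m).
It fails at once if the green block is moved more than 20 mm (distance of green_mid from where it was at the start of the episode above 0.02 m).
It fails at once if the jar is moved more than 20 mm (distance of jar_mid from where it was at the start of the episode above 0.02 m).
It also fails if it takes over 51 s, if anything falls off the work surface, if the arm or the gripper's body presses on something with over 40 N, if the wrist force passes 120 N, or if a joint passes its speed limit or range.

## Robot

A 6-joint arm with a two-finger parallel gripper is mounted at the origin on the work surface. World frame = base frame: x ahead of the robot, y to its left, z up, the work surface at z = 0. Lengths are in m, angles in rad, forces in N, time in s.
With the tool pointing down it reaches from about 0.225 to 0.875 m from the base axis. Payload 3.4 kg.
Tool frame: the origin (TCP) lies between the finger pads; the fingertips stand 8 mm ahead of it and the grasp point (between the pads) lies 11 mm behind it; z points along the fingers, y is the line along which they close (so a half turn about z gives the same grasp; the last joint's range is limited). The gripper opens to 85 mm and grips with 20 to 120 N. Pads are 22 mm wide; open, the fingers measure 114 mm over their backs; the gripper's body (76 mm by 85 mm) begins 54 mm behind the grasp point. The pads swing forward as they close: fully open they stand 13 mm farther back than shut.
Start: joints at [0.987, 0.276, 1.505, -0, 1.361, -0.121], TCP at [0.257, 0.515, 0.239] pointing down, gripper open.
Joint ranges: [-2.89, 2.89], [-0.75, 2.08], [0.22, 2.7], [-1.18, 4.32], [0.11, 2.71], [-2.7, 2.7]. Speed limits (rad/s): [2.57, 2.57, 3.14, 3.14, 3.14, 3.14].

## Interface

Orientations are given as a unit quaternion [w, x, y, z].
In Python, from rig import manip gives the robot as it stands.
- The arm moves only by the tool move_arm, never from a script. Its argument "deltas" is a list that holds one entry, the list of rows, each a list of 5 numbers: the shift along the tool's x, y, z normalised to -1 to 1, where 1 is 80 cm, then the turn about the tool's z normalised to -1 to 1, where 1 is 120 degrees, then the closure, from -1 (fully open) to 1 (shut). In form: [[[tx, ty, tz, twist, grip], ...]]. A call has 1 to 12 rows; each row is the pose to reach, as a shift and turn from the pose commanded when the call began, along the tool's axes at that moment; what a row does not reach only later rows make up. A row lasts 1/10 s, in which the tool goes at most 50 mm and 8.59 degrees, less where a joint would pass 70% of its speed; a pose out of reach is approached as far as the arm can. A call with a number of a shift or a turn outside -1 to 1 is refused whole. A call with a gripper value outside its range is refused whole. The fingers move at their own pace and stop on an object; "squeeze" is the grip in N (left out, the last holds). Time passes only in rows, so rows that repeat a pose let the fingers close. It gives the time, the measured TCP pose, the force, the opening and the grip force at its end, in the units of the state.
- manip.get_state(): the state, without advancing time (a new reading comes with each control period).
- manip.get_image(name): name is "scene" or "side" or "wrist"; returns the picture (400x640x3 uint8, red, green, blue); there is no depth.
- manip.camera_params(name): a dict with "fx", "fy", "cx", "cy" (pixels), "R" (3x3) and "t" (3): a world point X has camera coordinates R X + t; the wrist camera has in their place "tool_from_camera" (4x4, takes a point from camera to tool coordinates, whose origin is the TCP and whose axes are the flange's). Camera axes: x right, y down, z forward; pixel columns grow to the right and rows downward; lengths in m; the calibration is good to about 2 mm. The wrist camera is an equidistant fisheye: a pixel r from the principal point sees the ray r / f radians off the axis. A picture is of the moment at which its call begins: read the wrist's pose just before it. camera_params takes no time and is no camera call.
- manip.sign_off(): hands the job in; it is judged then, once.
The state is a dict: "clock": time; "qpos": joint angles; "qd": joint speeds; "effort": joint torques, N m; "position": TCP position; "ee_rot": TCP orientation; "contact_force": force on the tool from outside, world axes, zero at the start; "moment": the same for the moment, N m; "width": finger opening in m; "gripper_force": force on a finger pad.
Only numpy, scipy, OpenCV 4.12 (cv2) and the standard library are available. Lean on these libraries where they do the work, as an engineer would, in place of code of your own. Each camera call takes 0.05 s, during which the arm holds its last target. There are 200 camera calls.

## Working session

There is one attempt and no reset: what is moved stays moved. The work goes in short steps, Python scripts to look and compute and a tool call to move; the robot and the scene stay as the last step left them, time stands still between calls to the robot, and variables do not carry over. Pictures are saved under pics/ and viewed, at most 10 in all, crops included, and the job is handed in when it is done.

Besides the shell and the picture viewer there is one more tool, called after "Request:" in YAML: its name, and indented under it one key for each argument. move_arm: Moves the arm, as the interface text tells. Scaled input: -1 to 1 covers 80 cm each way for a shift and 120 degrees each way for a turn. Its arguments: {"type":"object","properties":{"deltas":{"type":"array","items":{"type":"array","items":{"type":"array","items":{"type":"number","minimum":-1,"maximum":1}}}},"squeeze":{"type":"number"}},"required":["deltas"]}

```bash
mkdir -p pics; ls
python3 - <<'E'
from rig import manip
import cv2,numpy as np
np.set_printoptions(precision=4,suppress=True)
s=manip.get_state();print(s['clock'],s['position'],s['ee_rot'],s['width'])
for n in("scene","side","wrist"):
    im=manip.get_image(n);cv2.imwrite(f"pics/{n}0.png",im[:,:,::-1]);print(n,manip.camera_params(n))
E
```

```text
pics
0.0 [0.2564 0.5141 0.2385] [-0.0003  0.2294  0.9733 -0.0008] 0.0851147053542
scene {'fx': 459.5035026851481, 'fy': 459.5035026851481, 'cx': 316.8104738165596, 'cy': 198.81176235027783, 'R': array([[-0.8875,  0.4605,  0.0155],
       [ 0.2649,  0.5374, -0.8006],
       [-0.377 , -0.7065, -0.5989]]), 't': array([ 0.5438, -0.0681,  1.3907])}
side {'fx': 372.1354676883666, 'fy': 372.1354676883666, 'cx': 320.7110020160206, 'cy': 201.17647162576463, 'R': array([[ 0.885 , -0.4656, -0.0085],
       [-0.3469, -0.6469, -0.6791],
       [ 0.3107,  0.604 , -0.734 ]]), 't': array([-0.5328,  0.2476,  0.7357])}
wrist {'fx': 309.70691628693146, 'fy': 309.70691628693146, 'cx': 315.58587883701125, 'cy': 203.61499610375466, 'tool_from_camera': array([[-0.001 , -0.9561, -0.2931,  0.0738],
       [ 1.    , -0.0006, -0.0013, -0.0002],
       [ 0.0011, -0.2931,  0.9561, -0.1345],
       [ 0.    ,  0.    ,  0.    ,  1.    ]])}
```

View pics/scene0.png

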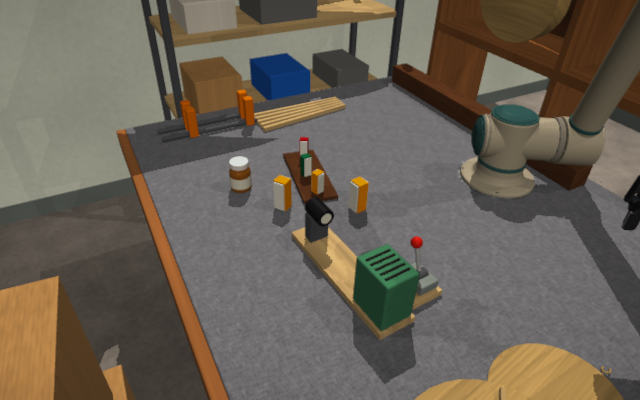

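View pics/side0.png

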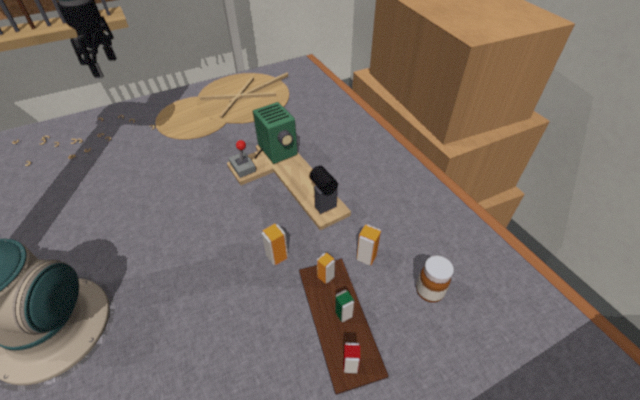

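Three amber blocks: side (276,245), side (369,245) and side (326,269), which is also at scene (318,182). The last is on the rack strip and the smallest, so it's the target; the two larger ones stand on the table. I'll confirm with enlarged crops.

Run:
```python
import cv2
a=cv2.imread('pics/scene0.png')[135:340,265:450];cv2.imwrite('pics/scene_c.png',cv2.resize(a,None,fx=2.9,fy=2.9,interpolation=cv2.INTER_CUBIC))
a=cv2.imread('pics/side0.png')[95:295,215:395];cv2.imwrite('pics/side_c.png',cv2.resize(a,None,fx=3,fy=3,interpolation=cv2.INTER_CUBIC))
```

```text
(no output)
```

View pics/scene_c.png

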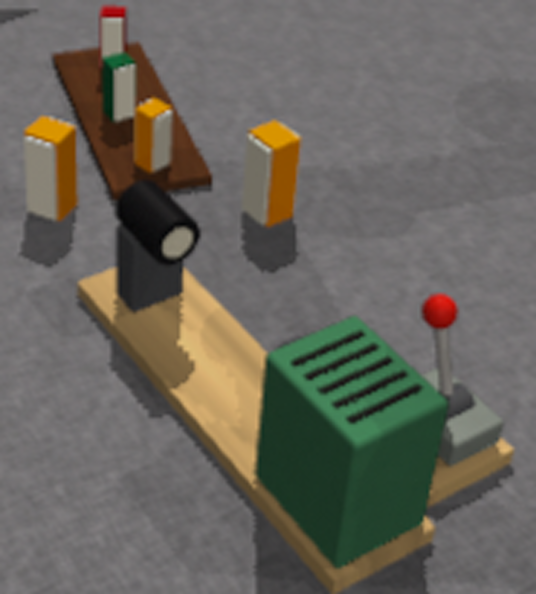

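View pics/side_c.png

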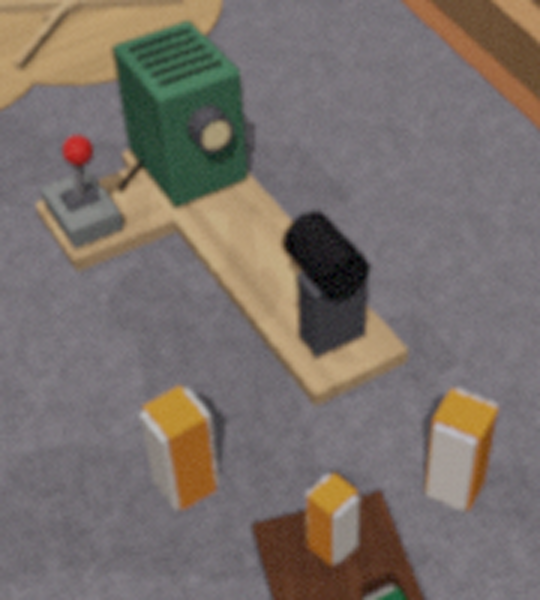

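```bash
cat > h.py <<'E'
import numpy as np
from rig import manip
from scipy.optimize import least_squares
from scipy.spatial.transform import Rotation as Ro
np.set_printoptions(precision=4,suppress=True)
def proj(n,X):
    c=manip.camera_params(n);p=np.atleast_2d(X)@np.array(c['R']).T+c['t']
    return p[:,:2]/p[:,2:]*c['fx']+[c['cx'],c['cy']]
def sc(p):return np.array(p)/2.9+[265,135]
def sd(p):return np.array(p)/3+[215,95]
def place(v,P):
    P=np.atleast_2d(np.array(P,float));c,s=np.cos(v[2]),np.sin(v[2])
    return np.c_[c*P[:,0]-s*P[:,1]+v[0],s*P[:,0]+c*P[:,1]+v[1],P[:,2]]
E
python3 - <<'E'
from h import *
A=np.array([(40,95,140),(-40,95,140),(40,195,140),(-40,195,140),(45,-160,15),(45,200,15),(-45,200,15)])/1e3
a=sc([(266,356),(347,318),(356,443),(445,402),(80,285),(335,580),(432,525)])
B=np.array([(-40,95,140),(40,95,140),(-40,195,140),(40,195,140),(-45,-160,15),(45,-160,15)])/1e3
b=sd([(160,88),(243,68),(117,48),(190,25),(318,390),(405,350)])
f=lambda v:np.r_[(proj('scene',place(v,A))-a).ravel(),(proj('side',place(v,B))-b).ravel()]
best=min((least_squares(f,[.5,0.3,w],loss='soft_l1') for w in(0,1.5,3,-1.5)),key=lambda r:r.cost)
print('bench',best.x,best.cost);print(f(best.x).reshape(-1,2))
def tri(p,q):return least_squares(lambda X:np.r_[(proj('scene',X)-p).ravel(),(proj('side',X)-q).ravel()],[.5,.3,.05])
r=tri(sc((440,311)),sd((77,151)));K=r.x;print('knob',K,r.cost)
v=best.x;d=K[:2]-v[:2];c,s=np.cos(v[2]),np.sin(v[2]);print('knob in bench',c*d[0]+s*d[1],-s*d[0]+c*d[1])
tp=[sc((134,104)),sc((155,97)),sc((172,109)),sc((148,118))];
for n,p,q in(('ambertop',sc((153,107)),sd((333,491))),):
    r=tri(p,q);print(n,r.x,r.cost)
# rack corners scene(210,182) & side(381,492)
for p,q in(((210,180),(253,523)),((118,190),(381,490))):
    r=tri(sc(p),sd(q));print('rack?',r.x,r.cost)
for q in ((308,487),(333,475),(358,490),(332,507)):
    r=least_squares(lambda X:(proj('side',[X[0],X[1],.076])-sd(q)).ravel(),[.5,.1]);print(r.x)
E
```

```text
bench [0.6156 0.1282 0.0734] 19.784811953184445
[[-2.0273 -1.4071]
 [ 2.0584 -2.3155]
 [-1.1388  1.679 ]
 [ 1.4247 -0.5886]
 [-1.9743 -1.2734]
 [-1.0619  0.4193]
 [ 0.2713  0.4921]
 [-0.1769  2.9627]
 [-0.2937 -0.2759]
 [-2.4819 -2.4747]
 [-0.3592 -3.6386]
 [-0.8568  0.4704]
 [ 1.1642 -1.4129]]
knob [0.4902 0.2226 0.1104] 0.14134151184338234
knob in bench -0.11806373658096726 0.10332646776328054
ambertop [ 0.53   -0.1595  0.0754] 0.2177310907816893
rack? [ 0.4884 -0.1152  0.0053] 0.00832217956192499
rack? [ 0.5811 -0.1361  0.0104] 1.6732148659549917
[ 0.5172 -0.1494]
[ 0.5366 -0.1488]
[ 0.5457 -0.1674]
[ 0.5239 -0.171 ]
```

```bash
cat >> h.py <<'E'
def to(x,y,z,ang):
    s=manip.get_state();w,a,b,c=s['ee_rot'];R=Ro.from_quat([a,b,c,w]).as_matrix()
    d=R.T@(np.array([x,y,z])-s['position']);cur=np.degrees(np.arctan2(R[1,1],R[0,1]))
    print('t',s['clock'],'pos',s['position'],'yang',cur,'down',R[:,2],'-> row',d/.8,'twist',-(ang-cur)/120)
BV=np.array([.6156,.1282,.0734])
E
python3 -c "
from h import *
to(.4956,.1645,.239,94.2)"
```

```text
t 0.15 pos [0.2565 0.5142 0.2387] yang 63.48235261829956 down [-0.0008 -0.0011 -1.    ] -> row [-0.4626 -0.2577 -0.0002] twist -0.25598039484750373
```

Request:
move_arm:
  deltas:
    - [[-0.463, -0.258, 0, -0.256, 1], [-0.463, -0.258, 0, -0.256, 1], [-0.463, -0.258, 0, -0.256, 1], [-0.463, -0.258, 0, -0.256, 1], [-0.463, -0.258, 0, -0.256, 1], [-0.463, -0.258, 0, -0.256, 1], [-0.463, -0.258, 0, -0.256, 1], [-0.463, -0.258, 0, -0.256, 1], [-0.463, -0.258, 0, -0.256, 1], [-0.463, -0.258, 0, -0.256, 1], [-0.463, -0.258, 0, -0.256, 1], [-0.463, -0.258, 0, -0.256, 1]]
  squeeze: 40

```text
clock: 1.35
position: [0.4952, 0.1652, 0.2391]
ee_rot: [-0.001, -0.037, 0.999, 0.0]
contact_force: [0.4, -0.3, -1.5]
width: -0.0002
gripper_force: 0.0
```

```bash
cat >> h.py <<'E'
def wproj(X,s=None):
    "world -> wrist pixels"
    s=s or manip.get_state();w,a,b,c=s['ee_rot'];R=Ro.from_quat([a,b,c,w]).as_matrix()
    C=manip.camera_params('wrist');T=np.array(C['tool_from_camera'])
    P=((np.atleast_2d(X)-s['position'])@R-T[:3,3])@T[:3,:3]
    r=np.linalg.norm(P[:,:2],axis=1);th=np.arctan2(r,P[:,2])
    return P[:,:2]/r[:,None]*(th*C['fx'])[:,None]+[C['cx'],C['cy']]
E
python3 - <<'E'
from h import *
import cv2,pickle
s=manip.get_state();im=manip.get_image('wrist')[:,:,::-1].copy();pickle.dump(s,open('s1.pkl','wb'))
cv2.imwrite('pics/w1raw.png',im)
for p in np.array([(40,95,140),(-40,95,140),(40,195,140),(-40,195,140),(45,-160,15),(-45,-160,15),(0,0,100)])/1e3:
    q=wproj(place(BV,p),s)[0];print(p,q);cv2.circle(im,tuple(int(i) for i in q),2,(255,0,255),-1)
cv2.imwrite('pics/w1.png',cv2.resize(im,(800,500)))
print(s['clock'],s['position'],s['width'],s['contact_force'])
E
```

```text
[0.04  0.095 0.14 ] [364.3632 352.4205]
[-0.04   0.095  0.14 ] [371.4986 288.9418]
[0.04  0.195 0.14 ] [453.3857 344.0286]
[-0.04   0.195  0.14 ] [470.6962 282.6351]
[ 0.045 -0.16   0.015] [176.0282 286.3813]
[-0.045 -0.16   0.015] [164.7935 229.6413]
[0.  0.  0.1] [273.5632 300.2857]
1.35 [0.4952 0.1652 0.2391] -0.00015371324820560728 [ 0.4441 -0.3046 -1.531 ]
```

View pics/w1.png

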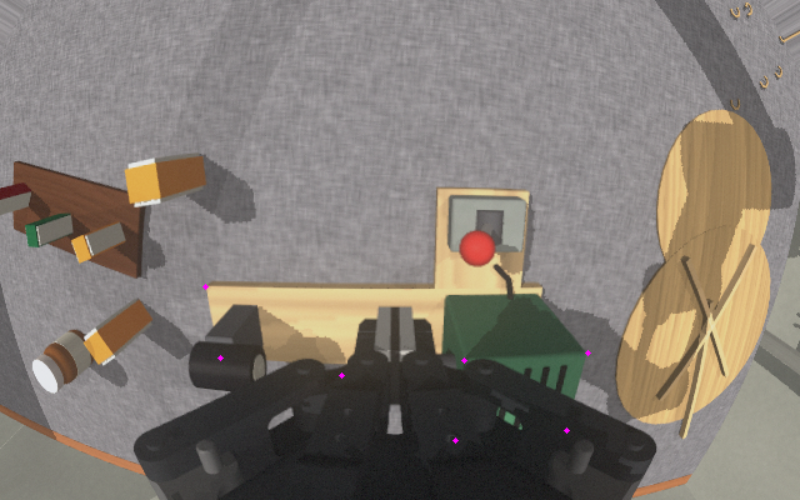

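The base corner at view (206,287) and lamp top edge at (464,361)–(588,353) match the projected bench pose, so it is good. The red knob is at (478,248). The small amber block is on the rack at (95,243). Now I'll lower on the sensor side of the knob and push.

Request:
move_arm:
  deltas:
    - [[0, 0, 0.166, 0, 1], [0, 0, 0.166, 0, 1], [0, 0, 0.166, 0, 1], [0, 0, 0.166, 0, 1], [0, 0.015, 0.166, 0, 1], [0, 0.03, 0.166, 0, 1], [0, 0.042, 0.166, 0, 1], [0, 0.054, 0.166, 0, 1], [0, 0.066, 0.166, 0, 1], [0, 0.078, 0.166, 0, 1], [0, 0.09, 0.166, 0, 1], [0, 0.1, 0.166, 0, 1]]

```text
clock: 2.6
position: [0.4901, 0.2451, 0.1064]
ee_rot: [-0.0, -0.037, 0.999, 0.0]
contact_force: [0.4, -1.4, -1.3]
width: -0.0002
gripper_force: 0.4
```

Request:
move_arm:
  deltas:
    - [[0, 0.006, 0, 0, 1], [0, 0.012, 0, 0, 1], [0, 0.012, 0, 0, 1]]

```text
clock: 2.9
position: [0.4892, 0.2545, 0.1063]
ee_rot: [-0.0, -0.037, 0.999, 0.0]
contact_force: [0.0, -0.1, -0.2]
width: -0.0001
gripper_force: 0.0
```

Run:
```python
from h import *
import cv2
from scipy import ndimage
s=manip.get_state();d=s['position'][:2]-BV[:2];c,q=np.cos(BV[2]),np.sin(BV[2])
print(s['clock'],s['position'],'bench',c*d[0]+q*d[1],-q*d[0]+c*d[1],s['contact_force'])
P=[]
for n,box in(('scene',(360,200,470,300)),('side',(200,110,300,180))):
    im=manip.get_image(n);cv2.imwrite(f'pics/{n}2.png',im[:,:,::-1]);i=im.astype(int)
    m=(i[:,:,0]>140)&(i[:,:,1]<60)&(i[:,:,2]<60);x0,y0,x1,y1=box
    k=np.zeros_like(m);k[y0:y1,x0:x1]=1;yy,xx=np.nonzero(m&k);print(n,len(xx),xx.mean(),yy.mean());P.append([xx.mean(),yy.mean()])
r=least_squares(lambda X:np.r_[(proj('scene',X)-P[0]).ravel(),(proj('side',X)-P[1]).ravel()],[.5,.3,.1]);d=r.x[:2]-BV[:2]
print('knob',r.x,r.cost,c*d[0]+q*d[1],-q*d[0]+c*d[1])
```

```text
2.9 [0.4892 0.2545 0.1063] bench -0.11677305556956319 0.13518441788740204 [ 0.0412 -0.1255 -0.2189]
scene 58 436.7413793103448 258.3448275862069
side 10 229.0 133.8
knob [0.4814 0.2808 0.1102] 0.32145446778268094 -0.12267219492663906 0.16206660122228533
```

Request:
move_arm:
  deltas:
    - [[0, 0.003, 0, 0, 1], [0, 0.006, 0, 0, 1], [0, 0.006, 0, 0, 1]]

```text
clock: 3.3
position: [0.489, 0.2587, 0.1065]
ee_rot: [-0.0, -0.037, 0.999, 0.0]
contact_force: [0.4, 1.0, -0.2]
width: -0.0001
gripper_force: 0.2
```

Request:
move_arm:
  deltas:
    - [[0, 0.003, 0, 0, 1], [0, 0.005, 0, 0, 1], [0, 0.005, 0, 0, 1]]

```text
clock: 3.6
position: [0.4888, 0.2626, 0.1065]
ee_rot: [0.0, -0.037, 0.999, -0.0]
contact_force: [-0.5, -1.1, -0.7]
width: 0.0002
gripper_force: 0.6
```

Run:
```python
from h import *
import cv2
s=manip.get_state();print(s['clock'],s['position'],s['contact_force'])
o=[]
for n,(x,y) in(('scene',(390,200)),('side',(190,95))):
    im=manip.get_image(n)[:,:,::-1];cv2.imwrite(f'pics/{n}3.png',im);o.append(cv2.resize(im[y:y+100,x:x+80],(400,500),interpolation=cv2.INTER_CUBIC))
cv2.imwrite('pics/c3.png',np.hstack(o))
```

```text
3.6 [0.4888 0.2626 0.1065] [-0.5341 -1.1157 -0.6823]
```

View pics/c3.png

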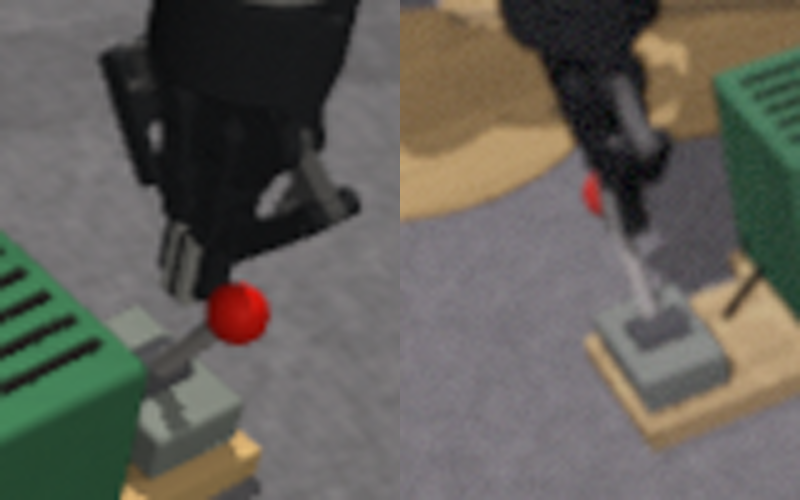

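The lever leans clearly to the lamp side, with the knob at scene (437.6,262.6). I'll check this against the predicted on-stop position.

Run:
```python
from h import *
for q in(.16,.7,.85,.9,1.0,1.1):
    print(q,proj('scene',place(BV,[-.117,.130+.08*np.sin(q-.5),.037+.08*np.cos(q-.5)])))
```

```text
0.16 [[416.1187 241.7908]]
0.7 [[430.1345 252.6527]]
0.85 [[433.7572 257.1548]]
0.9 [[434.9011 258.765 ]]
1.0 [[437.0713 262.1226]]
1.1 [[439.0619 265.6301]]
```

Request:
move_arm:
  deltas:
    - [[0, -0.02, 0, 0, 1], [0, -0.02, -0.06, 0, 1], [0, -0.02, -0.12, 0, 1], [0, -0.02, -0.167, 0, 1], [-0.1, -0.537, -0.167, 0, -1], [-0.1, -0.537, -0.167, 0, -1], [-0.1, -0.537, -0.167, 0, -1], [-0.1, -0.537, -0.167, 0, -1], [-0.1, -0.537, -0.167, 0, -1], [-0.1, -0.537, -0.167, 0, -1], [-0.1, -0.537, -0.167, 0, -1], [-0.1, -0.537, -0.167, 0, -1]]

```text
clock: 4.9
position: [0.5943, -0.1423, 0.2403]
ee_rot: [0.0, -0.036, 0.999, 0.0]
contact_force: [1.2, 0.4, 0.0]
width: 0.0856
gripper_force: 0.0
```

Request:
move_arm:
  deltas:
    - [[0, -0.1, 0, 0, -1]]

```text
clock: 5.0
position: [0.5987, -0.1922, 0.2401]
ee_rot: [0.001, -0.037, 0.999, 0.0]
contact_force: [0.6, 0.0, 0.2]
width: 0.0856
gripper_force: 0.0
```

Run:
```python
from h import *
to(.6,-.16,.24,94.2)
```

```text
t 5.0 pos [ 0.5987 -0.1922  0.2401] yang 94.18703361793703 down [ 0.0015  0.0002 -1.    ] -> row [-0.0046  0.04    0.0001] twist -0.00010805318385808486
```

Run:
```python
from h import *
import cv2,pickle
manip.get_image('wrist')
s=manip.get_state();im=manip.get_image('wrist')[:,:,::-1];pickle.dump(s,open('s4.pkl','wb'))
cv2.imwrite('pics/w4raw.png',im);p=wproj([.531,-.159,.076],s)[0];print(s['position'],p)
x,y=int(p[0])-70,max(0,int(p[1])-60);cv2.imwrite('pics/w4.png',cv2.resize(im[y:y+120,x:x+140],None,fx=5,fy=5,interpolation=cv2.INTER_CUBIC));print(x,y)
```

```text
[ 0.5988 -0.2016  0.2395] [367.249  121.9219]
297 61
```

View pics/w4.png

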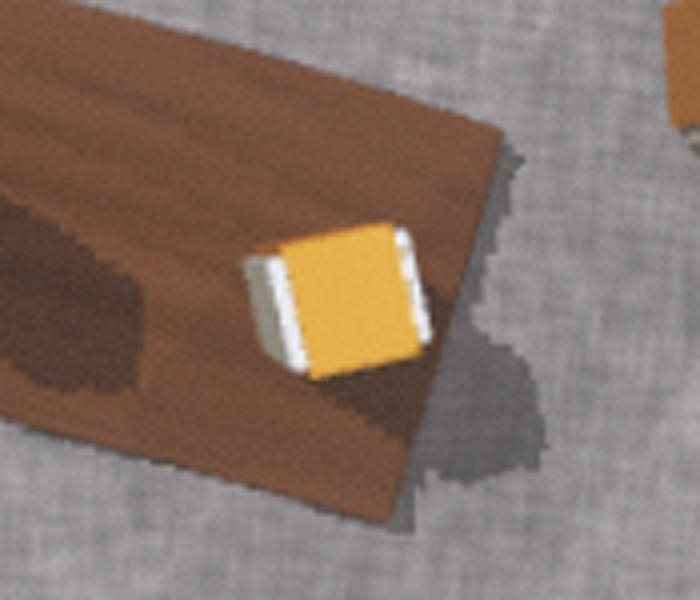

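Top view: glass top corners at crop (285,242), (397,223), (424,357) and (312,380). White plates sit on the left and right, so the frosted normals run about along world ±y. The glass spans 22 × 26 mm, which fits the amber block.

Run:
```python
from h import *
import pickle
s=pickle.load(open('s4.pkl','rb'))
A=np.array([(-13,-11,76),(-13,11,76),(13,11,76),(13,-11,76)])/1e3
a=np.array([(285,242),(397,223),(424,357),(312,380)])/5+[297,61]
r=least_squares(lambda v:(wproj(place(v,A),s)-a).ravel(),[.53,-.16,0]);v=r.x
print(v,np.degrees(v[2]),r.cost,r.fun)
to(v[0],v[1],.2,90+np.degrees(v[2]))
```

```text
[ 0.5301 -0.1583  0.283 ] 16.215136755162884 0.537063612329894 [ 0.1723  0.615   0.0316  0.2752 -0.3238 -0.2675  0.1063 -0.6339]
t 5.1 pos [ 0.5981 -0.197   0.2394] yang 93.81364916032238 down [ 0.0003 -0.0038 -1.    ] -> row [0.0816 0.054  0.049 ] twist -0.1033457299570042
```

Request:
move_arm:
  deltas:
    - [[0.082, 0.054, 0.049, -0.103, -0.35], [0.082, 0.054, 0.049, -0.103, -0.35], [0.082, 0.054, 0.049, -0.103, -0.35], [0.082, 0.054, 0.049, -0.103, -0.35], [0.082, 0.054, 0.049, -0.103, -0.35], [0.082, 0.054, 0.049, -0.103, -0.35], [0.082, 0.054, 0.049, -0.103, -0.35]]

```text
clock: 5.8
position: [0.5308, -0.1516, 0.2015]
ee_rot: [0.001, -0.144, 0.99, -0.0]
contact_force: [0.4, 0.3, -0.3]
width: 0.0573
gripper_force: 0.0
```

Run:
```python
from h import *
import cv2,pickle
s=manip.get_state();im=manip.get_image('wrist')[:,:,::-1];pickle.dump(s,open('s5.pkl','wb'))
print(s['position'],s['width'],s['qpos'])
p=wproj([.5301,-.1583,.076],s)[0]
x,y=int(p[0])-70,min(280,int(p[1])-60)
c=im[y:y+120,x:x+140].copy()
c=cv2.resize(c,None,fx=5,fy=5,interpolation=cv2.INTER_CUBIC)
A=np.array([(-13,-11,76),(-13,11,76),(13,11,76),(13,-11,76)])/1e3
q=(wproj(place([.5301,-.1583,.283],A),s)-[x,y]+.5)*5;cv2.polylines(c,[q.astype(int)],True,(255,0,255),1)
cv2.imwrite('pics/w5.png',c);print(x,y,q)
to(.5301,-.1583,.039,106.2)
```

```text
[ 0.5308 -0.1516  0.2015] 0.05729943100787642 [-0.4043  0.2646  1.6178  0.0001  1.2574 -2.2641]
239 134 [[292.526  232.9844]
 [420.3641 233.5513]
 [418.7114 377.3686]
 [294.2129 376.6625]]
t 5.85 pos [ 0.5305 -0.1514  0.2013] yang 106.55722082650593 down [ 0.0012 -0.0004 -1.    ] -> row [ 0.0032 -0.0079  0.2029] twist 0.002976840220882693
```

View pics/w5.png

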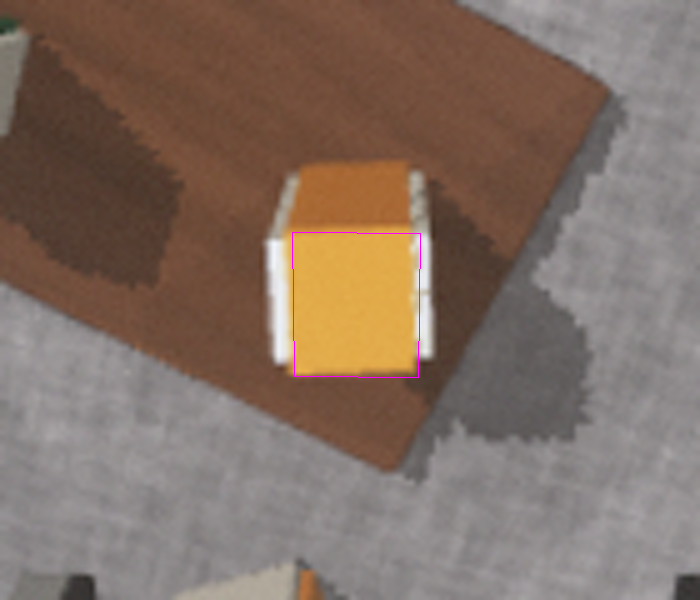

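The predicted outline (magenta, crop 292–420 × 233–377) lies within about 1 mm of the amber top. The white plates sit left and right, along the closing line. Descending to grip.

Request:
move_arm:
  deltas:
    - [[0.003, -0.009, 0, 0, -0.35], [0.003, -0.009, 0.06, 0, -0.35], [0.003, -0.009, 0.11, 0, -0.35], [0.003, -0.009, 0.15, 0, -0.35], [0.003, -0.009, 0.18, 0, -0.35], [0.003, -0.009, 0.203, 0, -0.35], [0.003, -0.009, 0.203, 0, -0.35], [0.003, -0.009, 0.203, 0, -0.35]]

```text
clock: 6.65
position: [0.5298, -0.1591, 0.0386]
ee_rot: [0.0, -0.144, 0.99, -0.0]
contact_force: [-0.2, -0.5, 0.4]
width: 0.0579
gripper_force: 0.0
```

Request:
move_arm:
  deltas:
    - [[0, 0, 0, 0, 1], [0, 0, 0, 0, 1], [0, 0, 0, 0, 1], [0, 0, 0, 0, 1], [0, 0, 0, 0, 1], [0, 0, 0, 0, 1], [0, 0, 0, 0, 1], [0, 0, 0, 0, 1]]
  squeeze: 30

```text
clock: 7.45
position: [0.5303, -0.159, 0.0398]
ee_rot: [0.001, -0.144, 0.99, -0.001]
contact_force: [-0.4, 0.6, 6.0]
width: 0.0274
gripper_force: 32.8
```

Request:
move_arm:
  deltas:
    - [[0, 0, -0.03, 0, 1], [0, 0, -0.06, 0, 1], [0, 0, -0.1, 0, 1], [0, 0, -0.14, 0, 1], [0, 0, -0.18, 0, 1], [0, 0, -0.22, 0, 1], [0, 0, -0.26, 0, 1], [0, 0, -0.275, 0, 1], [0, 0, -0.275, 0, 1], [0, 0, -0.275, 0, 1]]

```text
clock: 8.45
position: [0.5285, -0.1582, 0.2569]
ee_rot: [-0.001, -0.144, 0.99, 0.001]
contact_force: [-0.7, -0.1, -0.7]
width: 0.0272
gripper_force: 32.1
```

Run:
```python
from h import *
s=manip.get_state();print(s['width'],s['gripper_force'])
to(BV[0],BV[1],.26,4.2)
import cv2
for n in('side','scene'):cv2.imwrite(f'pics/{n}6.png',manip.get_image(n)[:,:,::-1])
```

```text
0.027231042024891294 32.057697772979736
t 8.45 pos [ 0.5285 -0.1582  0.2569] yang 106.56725695782812 down [-0.0024  0.0012 -1.    ] -> row [-0.2065  0.3121 -0.0037] twist 0.8530604746485676
```

Request:
move_arm:
  deltas:
    - [[-0.034, 0.05, -0.004, 0.07, 1], [-0.068, 0.1, -0.004, 0.14, 1], [-0.1, 0.15, -0.004, 0.21, 1], [-0.13, 0.2, -0.004, 0.28, 1], [-0.16, 0.25, -0.004, 0.35, 1], [-0.19, 0.29, -0.004, 0.42, 1], [-0.2, 0.305, -0.004, 0.49, 1], [-0.207, 0.312, -0.004, 0.56, 1], [-0.207, 0.312, -0.004, 0.63, 1], [-0.207, 0.312, -0.004, 0.7, 1], [-0.207, 0.312, -0.004, 0.77, 1], [-0.207, 0.312, -0.004, 0.84, 1]]

```text
clock: 9.75
position: [0.6162, 0.1279, 0.2594]
ee_rot: [-0.001, 0.666, 0.746, -0.001]
contact_force: [-0.2, -0.9, -1.4]
width: 0.0278
gripper_force: 32.1
```

Request:
move_arm:
  deltas:
    - [[0, 0, 0, 0.012, 1], [0, 0, 0, 0.012, 1], [0, 0, 0, 0.012, 1], [0, 0, 0, 0.012, 1]]

```text
clock: 10.15
position: [0.6168, 0.1278, 0.2614]
ee_rot: [-0.0, 0.673, 0.74, -0.0]
contact_force: [0.1, -0.7, -1.1]
width: 0.0277
gripper_force: 32.1
```

Run:
```python
from h import *
import cv2,pickle
s=manip.get_state();im=manip.get_image('wrist')[:,:,::-1].copy();pickle.dump(s,open('s7.pkl','wb'))
cv2.imwrite('pics/w7raw.png',im)
for p in np.array([(40,95,140),(-40,95,140),(40,195,140),(-40,195,140),(45,-160,15),(-45,-160,15),(45,95,15),(-45,95,15),(-45,200,15)])/1e3:
    q=wproj(place(BV,p),s)[0];print(p*1e3,q);cv2.circle(im,tuple(int(i) for i in q),2,(255,0,255),-1)
cv2.imwrite('pics/w7.png',cv2.resize(im,(800,500)))
to(BV[0],BV[1],.095,4.2);print(s['gripper_force'],s['qpos'])
```

```text
[ 40.  95. 140.] [364.8645  87.3305]
[-40.  95. 140.] [266.8418  85.4124]
[ 40. 195. 140.] [365.8728 -23.3046]
[-40. 195. 140.] [270.5688 -25.2087]
[  45. -160.   15.] [343.6515 281.9359]
[ -45. -160.   15.] [280.8325 280.7464]
[45. 95. 15.] [352.9485  95.1301]
[-45.  95.  15.] [278.7087  93.6713]
[-45. 200.  15.] [280.6743  12.1702]
t 10.2 pos [0.6169 0.1278 0.2615] yang 5.387424354674925 down [-0.0002 -0.     -1.    ] -> row [ 0.0006 -0.0015  0.2082] twist 0.009895202955624375
32.05523192882538 [ 0.0939  0.3493  1.342   0.0001  1.4508 -0.0004]
```

View pics/w7.png

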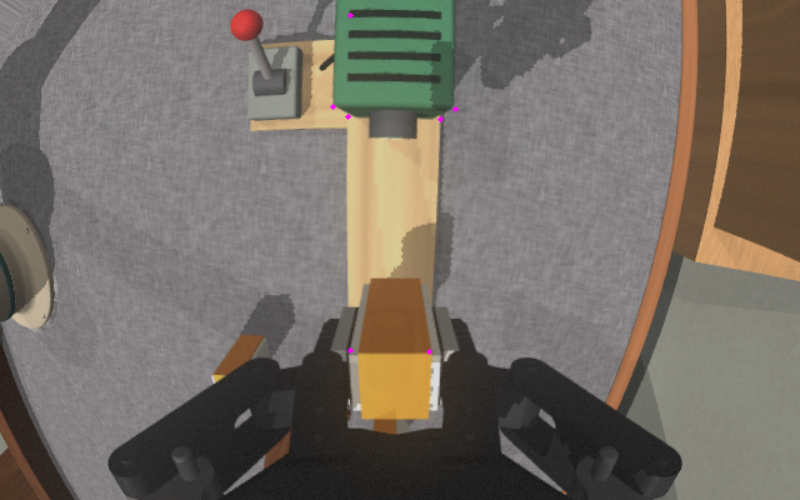

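The lamp front edge at view y≈108 and the base edges at x≈347 and 441 match the projected bench corners within about 1 mm. The block is held straight, at 360–428. Descending into the gap.

Request:
move_arm:
  deltas:
    - [[0, -0.001, 0.03, 0.01, 1], [0, -0.001, 0.06, 0.01, 1], [0, -0.001, 0.09, 0.01, 1], [0, -0.001, 0.12, 0.01, 1], [0, -0.001, 0.15, 0.01, 1], [0, -0.001, 0.175, 0.01, 1], [0, -0.001, 0.195, 0.01, 1], [0, -0.001, 0.207, 0.01, 1], [0, -0.001, 0.207, 0.01, 1], [0, -0.001, 0.207, 0.01, 1], [0, -0.001, 0.207, 0.01, 1]]

```text
clock: 11.3
position: [0.617, 0.1278, 0.0973]
ee_rot: [0.001, 0.681, 0.732, 0.001]
contact_force: [-0.1, -1.0, -1.1]
width: 0.0277
gripper_force: 32.0
```

Run:
```python
from h import *
import cv2
s=manip.get_state();print(s['gripper_force'],s['contact_force'],s['qd'])
to(BV[0],BV[1],.096,4.2)
o=[]
for n,(x,y) in(('scene',(310,190)),('side',(230,90))):
    im=manip.get_image(n)[:,:,::-1];cv2.imwrite(f'pics/{n}8.png',im);c=cv2.resize(im[y:y+150,x:x+100],(400,600),interpolation=cv2.INTER_CUBIC)
    v=[BV[0],BV[1],BV[2]];P=place(v,[(a,b,z) for z in(.068,.132) for a,b in((-.011,-.013),(.011,-.013),(.011,.013),(-.011,.013))])
    q=((proj(n,P)-[x,y]+.5)*4).astype(int)
    for k in q[:4],q[4:]:cv2.polylines(c,[k],True,(255,0,255),1)
    o.append(c)
cv2.imwrite('pics/c8.png',np.hstack(o))
```

```text
32.035236954689026 [-0.1097 -0.9639 -1.104 ] [-0.0003 -0.0025  0.0014 -0.0008  0.0006  0.0005]
t 11.3 pos [0.617  0.1278 0.0973] yang 4.137475752603066 down [ 0.0024  0.0003 -1.    ] -> row [ 0.0006 -0.0018  0.0016] twist -0.0005210353949744488
```

View pics/c8.png

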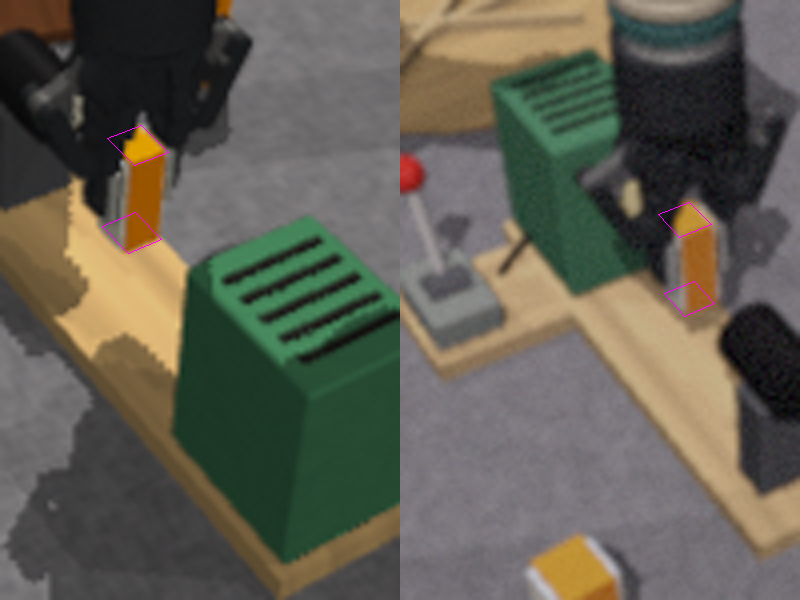

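The held block's front glass face lies on the projected target outline within about 1 px in both views: scene crop (132–165, 150–250) and side crop (681–718, 228–312). The lever still leans to the lamp side. Handing in.

```bash
python3 -c "
from rig import manip
print(manip.sign_off())"
```

```text
the job is handed in; nothing more can be done
None
```

The job is handed in: the lamp switch is fully on, and the amber block is held upright by its frosted faces at the middle of the light path, about 11 s in; sign-off returned no verdict.

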